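# Release a locked card from its dock and rack it

### The arm

A 6-joint arm with a two-finger parallel gripper is mounted at the origin on a cart in front of the work surface, level with it; the furniture and walls round the work are solid. World frame = base frame: x ahead of the robot, y to its left, z up, the work surface at z = 0. Lengths are in mm, angles in rad, forces in N, time in s.
With the tool pointing down it reaches from about 275 to 750 mm from the base axis. Payload 10.2 kg.
Tool frame: the origin (TCP) lies at the very end of the fingers, on their centre line; the grasp point (between the pads) lies 19 mm behind it (ctrl.grip_depth is the distance from the TCP to the grasp point, in mm); z points along the fingers, x is the direction in which the jaws open and shut, and the axes are right-handed (so a half turn about z gives the same grasp; the last joint's range is limited). The gripper opens to 85 mm and grips with 20 to 120 N. Pads are 22 mm wide; open, the fingers measure 114 mm over their backs; the gripper's body (76 mm by 85 mm) begins 54 mm behind the grasp point. The pads swing forward as they close: fully open they stand 13 mm farther back than shut.
Start: joints at [-1.332, 0.313, 1.498, -0, 1.331, -0.223], TCP at [233.908, -470.019, 231.294] pointing down, gripper open.
Joint ranges: [-2.94, 2.94], [-0.97, 2.17], [0.19, 2.56], [-1.23, 4.37], [0.02, 3.11], [-2.88, 2.88]. Speed limits (rad/s): [2.39, 2.39, 3.01, 3.14, 3.14, 3.14].

### API

Orientations are given as a unit quaternion [w, x, y, z].
In Python, from rig import ctrl gives the robot as it stands.
- The arm moves only by the tool play_rows, never from a script. Its argument "motion" is a list of rows, each a list of 2 entries, a list of its own where there are three numbers: the shift along the tool's x, y, z in mm, then the turn, a rotation vector about the tool's x, y, z in degrees. A call has 1 to 20 rows; each row shifts and turns the commanded pose from where the row before left it, along the tool's axes as they then stand; what a row does not reach is not made up. A row lasts 1/12 s, in which the tool goes at most 41.7 mm and 7.16 degrees, less where a joint would pass 70% of its speed; a pose out of reach is approached as far as the arm can. A call with a gripper value outside its range is refused whole. "fingers" is the finger opening in mm, from 0 to 85.4, set as the call begins (left out, the last holds). The fingers move at their own pace and stop on an object; "squeeze" is the grip in N (left out, the last holds). Time passes only in rows, so rows that do not move let the fingers close. It gives the time, the measured TCP pose, the force and the opening at its end, in the units of the state.
- ctrl.sense(): the state, without advancing time (a new reading comes with each control period).
- ctrl.capture(name): name is "scene" or "top" or "wrist"; returns the picture (480x640x3 uint8, red, green, blue); there is no depth.
- ctrl.get_calibration(name): a dict with "K" (3x3 intrinsics, pixels), "R" (3x3) and "t" (3): a world point X has camera coordinates R X + t; the wrist camera has in their place "tool_from_camera" (4x4, takes a point from camera to tool coordinates, whose origin is the TCP and whose axes are the tool frame's). Camera axes: x right, y down, z forward; pixel columns grow to the right and rows downward; lengths in mm; the calibration is good to about 2 mm. A picture is of the moment at which its call begins: read the wrist's pose just before it. get_calibration takes no time and is no camera call.
- ctrl.finish_job(): hands the job in, once; it reports no verdict.
Trained networks look in the newest picture that a camera, given by its name, has taken for a name from the list of things; names that differ only in an ending like _2 or _b are one class to them, and where a whole thing is asked for, a point or a joint stands for the part that bears it (a point fixed in the world has none). Each returns a list of dicts, best first, with "p" (0 to 1); they miss things now and then, are a little off and sometimes report something else, mostly with a low value. They report only what shows in the picture. A call takes as long as a camera call.
- ctrl.spot_in(camera, name): "position" ([column, row] as shares, 0 to 1, of the picture: columns of its width, rows of its height, amid what is visible of it).
The state is a dict: "time_s": time; "joints": joint angles; "dq": joint speeds; "tau": joint torques, N m; "eef_pos": TCP position; "ee_rot": TCP orientation; "force": force on the tool from outside, world axes, zero at the start; "wrist_torque": the same for the moment, N m; "grip_width": opening from 0.0 (shut) to 1.0 (fully open).
Only numpy, scipy, OpenCV 4.12 (cv2) and the standard library are available. Lean on these libraries where they do the work, as an engineer would, in place of code of your own. Each camera call takes 0.05 s, during which the arm holds its last target. There are 200 camera calls.

### The job

The green card standing in the grey dock is locked in. Slide the safety catch on the dock fully aside, press the release button it was covering all the way so that the card pops up, then take the card out by its top bar and stand it on edge, fully down, in either free slot of the slotted rack and let go. Keep the card upright on the way and leave the other card and the things around undisturbed.

Things in the scene. Friction and masses are not known exactly. Their poses are not given: they have to be found in the camera images.
- dock: fixed grey dock, 150 x 160 mm, deck 30 mm above the bench. Origin: centre of its underside; x points from the button side to the card side, y the way the catch opens. Card slot: 8 mm wide along y at x=+42 mm, between black cheeks that end 62 mm above the bench; in the locked state the card's foot is 32 mm above the bench and a spring-loaded steel hook at the -y end holds its shoulder down
- catch (a joint): safety catch, an aluminium cover 64 (x) x 46 (y) mm that slides on the dock; its flat top is 45 mm above the bench. 0 = covers the button, 0.050 m = fully aside, towards the dock's +y. Slides with about 1.5 N and stays where it is left
- catch_tab (a point): middle of the black push ridge standing up on the catch: 40 mm long (dock x), 6 mm thick (dock y), from 45 to 61 mm above the bench; this point is at 53 mm. Push it towards the dock's +y
- release_button (a joint): travel of the round grey push button, pressed downward: 0 = out, 0.006 m = fully in (a few N; springs back, but stays partly in while the popped-up card is still in the dock). The hook lets go of the card at about 0.005 m
- button_top (a point): centre of the button's top face, 28 mm across, 40 mm above the bench when out; covered by the closed catch. Only rails 4 mm high stand on the deck beside it
- ejector (a joint): spring ejector bar under the card: about 0 = card locked down, 0.016 m = card popped up by 16 mm, its foot 48 mm above the bench
- card: the card to be moved: upright plug-in card: green board 5 mm thick (its x axis), 120 mm long at the foot (y, lowest 20 mm), 100 mm long above, with an aluminium grip bar along the top, 10 mm thick, 110 mm long, from 69 to 81 mm above the foot. 0.1 kg. Origin: centre of the bottom edge; z up the card, y along it. Black chips on one face only; either way round is fine in the rack. In the dock its y axis lies along the dock's y
- rack: fixed black rack, 150 x 150 mm, with three parallel card slots along its y axis, at x = -45, 0 and +45 mm; floor of the slots 10 mm above the bench. Slots are 8 mm wide between sheet-steel walls 96 mm long, whose mouths flare to about 15 mm and end 50 mm above the bench; end stops at y = +-67 mm, 35 mm high. Origin: centre of its underside
- slot0 (a point): middle of the floor of the slot at rack x=-45 mm (free); x across the slot, y along it
- slot1 (a point): middle of the floor of the middle slot, rack x=0 (free); x across the slot, y along it
- slot2 (a point): middle of the floor of the slot at rack x=+45 mm; the other card stands in it
- spare_card: a second card of the same size and look, standing in slot2 of the rack: leave it. Origin: centre of its bottom edge
- flux: amber flux bottle with black tip, 35 mm across, 102 mm tall, bystander; origin at its foot
- cutters: blue-handled side cutters lying flat, 106 x 42 x 9 mm, bystander; origin at their underside

How it is judged (in metres and radians):
On the way, in this order (a step that is already met when the one before it is completed fails the run):
1. the safety catch is slid fully aside (at least 42 of its 50 mm) (value of joint catch above 0.042 m), for 0.1 s.
2. the release button is pressed in and the card has popped up (ejector above 11 mm) (value of joint release_button above 0.0035 m and value of joint ejector above 0.011 m), for 0.05 s.
At the end, for the whole second after the job is handed in: the card stands on edge in slot0 or slot1: foot within 4 mm of the slot floor's height, within 6 mm of the slot's middle line and 20 mm of its middle lengthwise, within about 10 degrees of upright, at rest and released ((x of card in the frame of slot0 between -0.006 and 0.006 m or x of card in the frame of slot1 between -0.006 and 0.006 m) and y of card in the frame of rack between -0.02 and 0.02 m and z of card in the frame of rack between 0.006 and 0.014 m and angle between card's own z axis and vertical below 0.17 rad and angle between the y axis of card and the y axis of rack, either way round below 0.12 rad and linear speed of card below 0.02 m/s); the robot touches nothing.
It fails at once if the card is tipped more than about 45 degrees (angle between card's own z axis and vertical above 0.8 rad).
It fails at once if the other card is disturbed (moved 20 mm) (distance of spare_card from where it was at the start of the episode above 0.02 m).
It fails at once if a bystander is moved 25 mm (distance of any of flux, cutters from where it was at the start of the episode above 0.025 m).
It also fails if it takes over 58 s, if anything falls off the work surface, if the arm or the gripper's body presses on something with over 40 N, if the wrist force passes 120 N, or if a joint passes its speed limit or range.

## Working session

There is one attempt and no reset: what is moved stays moved. The work goes in short steps, Python scripts to look and compute and a tool call to move; the robot and the scene stay as the last step left them, time stands still between calls to the robot, and variables do not carry over. Pictures are saved under pics/ and viewed, about 8 in all and at most 12, crops included, and the job is handed in when it is done.

Besides the shell and the picture viewer there is one more tool, called by a JSON object that holds its "method" and its "body", one argument or row to a line. play_rows: Moves the arm, as the interface text tells. Its arguments: {"type":"object","properties":{"motion":{"type":"array"},"fingers":{"type":"number"},"squeeze":{"type":"number"}},"required":["motion"]}

```bash
mkdir -p pics; ls
python3 - <<'E'
from rig import ctrl
import cv2,numpy as np
print(ctrl.sense())
for c in("scene","top"):
    im=ctrl.capture(c); cv2.imwrite(f"pics/{c}0.png",im[:,:,::-1])
    k=ctrl.get_calibration(c); print(c,{a:np.round(b,3).tolist() for a,b in k.items()})
    for n in("dock","catch_tab","card","rack","spare_card","slot0","slot1","flux","cutters"):
        print(n,[(round(d["p"],2),round(d["position"][0]*640),round(d["position"][1]*480)) for d in ctrl.spot_in(c,n)[:3]])
print(ctrl.get_calibration("wrist"))
a=cv2.imread("pics/scene0.png");b=cv2.imread("pics/top0.png")
E
```

```text
pics
{'time_s': 0.0, 'joints': array([-1.33242752e+00,  3.13446032e-01,  1.49843160e+00,  1.13839886e-06,
        1.33101762e+00, -2.23414732e-01]), 'dq': array([ 0.00086893, -0.00051876, -0.00022417, -0.00115602,  0.00113477,
        0.00077201]), 'tau': array([ 1.19086108e-03, -4.12260246e+01, -2.59743404e+01, -9.20732350e-05,
        4.16219162e-03, -3.96527611e-06]), 'eef_pos': array([ 233.83106126, -469.76142816,  230.73917639]), 'ee_rot': array([-4.57475815e-04,  8.50160188e-01, -5.26523722e-01, -4.63580884e-04]), 'force': array([ 0.2674058 ,  0.62516031, -0.01536586]), 'wrist_torque': array([-0.02018025,  0.03477965,  0.04400748]), 'grip_width': 1.0052755491328726}
scene {'K': [[509.011, 0.0, 325.151], [0.0, 509.011, 249.862], [0.0, 0.0, 1.0]], 'R': [[-0.849, -0.528, -0.0], [-0.32, 0.514, -0.796], [0.421, -0.676, -0.606]], 't': [522.248, 178.127, 954.841]}
dock [(0.67, 310, 232), (0.4, 416, 228)]
catch_tab [(0.68, 332, 222), (0.66, 256, 305), (0.31, 237, 269)]
card [(0.63, 294, 200), (0.42, 330, 221)]
rack [(0.57, 260, 303)]
spare_card [(0.72, 331, 220)]
slot0 [(0.72, 258, 305
[... 416 characters left out ...]
253, 218), (0.18, 256, 185)]
spare_card [(0.72, 255, 186)]
slot0 [(0.76, 249, 218)]
slot1 [(0.76, 249, 218)]
flux [(0.84, 174, 212)]
cutters [(0.71, 375, 197), (0.63, 463, 285)]
{'K': array([[377.2206103 ,   0.        , 326.30618551],
       [  0.        , 377.2206103 , 232.59915841],
       [  0.        ,   0.        ,   1.        ]]), 'tool_from_camera': array([[ 9.99999860e-01, -4.57378290e-04, -2.65786785e-04,
         6.99383274e-02],
       [ 5.10898209e-04,  9.65333266e-01,  2.61019969e-01,
        -6.64586882e+01],
       [ 1.37187958e-04, -2.61020068e-01,  9.65333365e-01,
        -1.43564328e+02],
       [ 0.00000000e+00,  0.00000000e+00,  0.00000000e+00,
         1.00000000e+00]])}
```

Run:
```python
import cv2
a=cv2.imread("pics/scene0.png")[130:400,130:480];b=cv2.imread("pics/top0.png")[120:330,140:500]
cv2.imwrite("pics/sceneC.png",cv2.resize(a,None,fx=2.2,fy=2.2,interpolation=2))
cv2.imwrite("pics/topC.png",cv2.resize(b,None,fx=2.2,fy=2.2,interpolation=2))
```

```text
(no output)
```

View pics/topC.png

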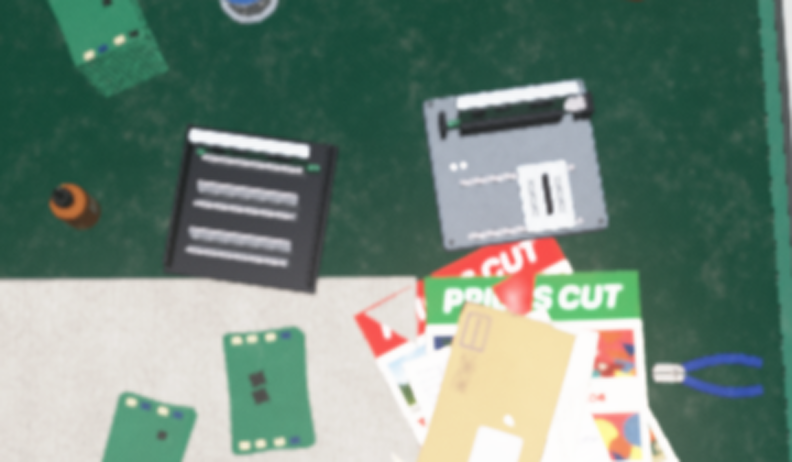

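View pics/sceneC.png

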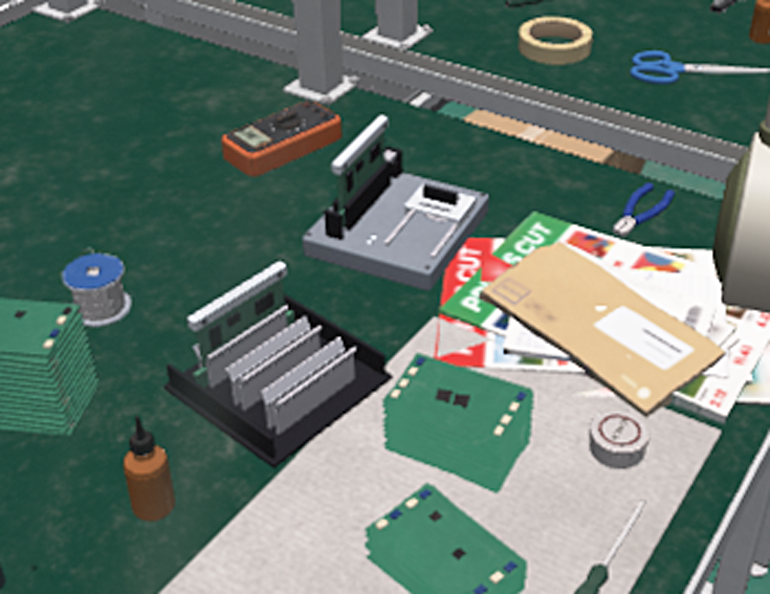

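The top view shows the dock on the right, with its catch tab at about full-image (389,208) and the card bar at the far side. The rack is on the left, with the spare card in its far slot and slots 0 and 1 nearer the robot. The scene view agrees.

```bash
cat > h.py <<'E'
from rig import ctrl
import cv2,numpy as np
from scipy.spatial.transform import Rotation as Ro
def cam(c,s=None):
    k=ctrl.get_calibration(c)
    if c!="wrist": return k["K"],k["R"],k["t"]
    s=s or ctrl.sense(); q=s["ee_rot"]; R=Ro.from_quat([q[1],q[2],q[3],q[0]]).as_matrix()
    T=np.eye(4);T[:3,:3]=R;T[:3,3]=s["eef_pos"]; M=np.linalg.inv(T@k["tool_from_camera"])
    return k["K"],M[:3,:3],M[:3,3]
def back(C,uv,z):
    K,R,t=C; d=R.T@np.linalg.inv(K)@[uv[0],uv[1],1]; o=-R.T@t
    return o+d*(z-o[2])/d[2]
def proj(C,X):
    K,R,t=C; p=K@(R@np.asarray(X,float)+t); return p[:2]/p[2]
def tri(*obs):
    A=[];b=[]
    for (K,R,t),uv in obs:
        P=K@np.c_[R,t]
        for i in(0,1):
            r=uv[i]*P[2]-P[i]; r=r/np.linalg.norm(r[:3]); A.append(r[:3]);b.append(-r[3])
    return np.linalg.lstsq(np.array(A),np.array(b),rcond=None)[0]
E
python3 - <<'E'
from h import *
T=cam("top");S=cam("scene")
ct=lambda u,v:(140+u/2.2,120+v/2.2); cs=lambda u,v:(130+u/2.2,130+v/2.2)
def p(n,x):print(n,np.round(x,1))
for n,uv,z in[("tab",(548,194),61),("barL",(457,102),113),("barR",(583,88),113),("dk1",(425,102),30),("dk2",(607,228),30),("dk3",(445,247),30),("spL",(188,137),91),("spR",(310,152),91),("s1",(247,198),50),("s0",(240,245),50),("flux",(70,195),102),("cut",(700,375),5)]: p(n,back(T,ct(*uv),z))
for n,a,b in[("tab",(548,194),(441,192)),("barL",(457,104),(342,163)),("barR",(583,90),(382,123)),("spL",(188,139),(195,322)),("spR",(310,153),(282,268))]:
    p(n,tri((T,ct(*a)),(S,cs(*b))))
E
```

```text
tab [618.1 -23.7  61. ]
barL [692.6  62.5 113. ]
barR [703.9 -51.5 113. ]
dk1 [718.6  89.   30. ]
dk2 [590.5 -83.7  30. ]
dk3 [574.4  72.6  30. ]
spL [669.9 308.   91. ]
spR [654.1 196.6  91. ]
s1 [621.  259.7  50. ]
s0 [576. 266.  50.]
flux [614.9 410.7 102. ]
cut [ 449.4 -172.2    5. ]
tab [617.8 -25.1  56. ]
barL [685.8  60.9 116.5]
barR [708.  -53.4  98.5]
spL [666.1 306.9  91.4]
spR [655.  197.1  83. ]
```

View pics/scene0.png

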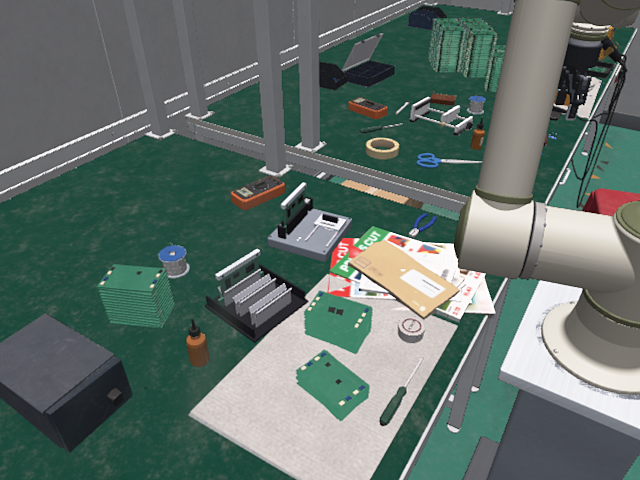

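View pics/top0.png

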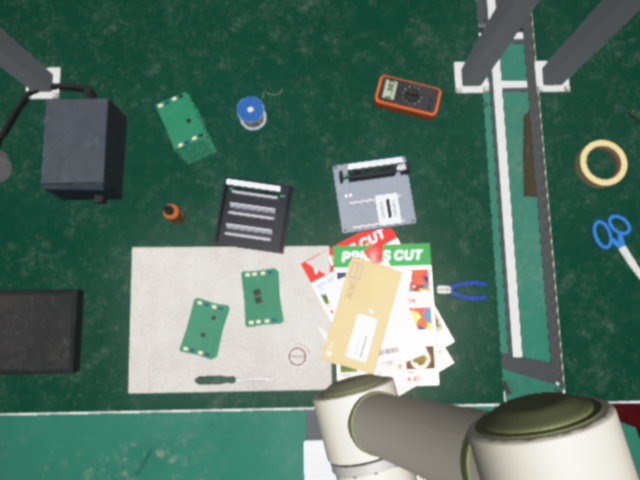

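{"method": "play_rows", "body": {
  "motion": [
    [[0, 0, 0], [0, 0, -6.92]],
    [[0, 0, 0], [0, 0, -6.92]],
    [[0, 0, 0], [0, 0, -6.92]],
    [[0, 0, 0], [0, 0, -6.92]],
    [[0, 0, 0], [0, 0, -6.92]],
    [[0, 0, 0], [0, 0, -6.92]],
    [[0, 0, 0], [0, 0, -6.92]],
    [[0, 0, 0], [0, 0, -6.92]],
    [[0, 0, 0], [0, 0, -6.92]],
    [[0, 0, 0], [0, 0, -6.92]]
  ],
  "fingers": 0
}}

```text
time_s: 1.83
eef_pos: [233.9, -470.0, 231.3]
ee_rot: [0.0, 0.999, 0.052, -0.0]
force: [0.6, -0.0, -0.5]
grip_width: -0.003
```

{"method": "play_rows", "body": {
  "motion": [
    [[24.4, -22.7, 0], [0, 0, 0]],
    [[24.4, -22.7, 0], [0, 0, 0]],
    [[24.4, -22.7, 0], [0, 0, 0]],
    [[24.4, -22.7, 0], [0, 0, 0]],
    [[24.4, -22.7, 0], [0, 0, 0]],
    [[24.4, -22.7, 0], [0, 0, 0]],
    [[24.4, -22.7, 0], [0, 0, 0]],
    [[24.4, -22.7, 0], [0, 0, 0]],
    [[24.4, -22.7, 0], [0, 0, 0]],
    [[24.4, -22.7, 0], [0, 0, 0]],
    [[24.4, -22.7, 0], [0, 0, 0]],
    [[24.4, -22.7, 0], [0, 0, 0]],
    [[24.4, -22.7, 0], [0, 0, 0]],
    [[24.4, -22.7, 0], [0, 0, 0]],
    [[24.4, -22.7, 0], [0, 0, 0]],
    [[24.4, -22.7, 0], [0, 0, 0]],
    [[24.4, -22.7, 0], [0, 0, 0]],
    [[24.4, -22.7, 0], [0, 0, 0]],
    [[0, 0, 0], [0, 0, 0]],
    [[0, 0, 0], [0, 0, 0]]
  ]
}}

```text
time_s: 3.5
eef_pos: [631.0, -19.0, 230.6]
ee_rot: [-0.0, 0.999, 0.05, -0.0]
force: [-0.2, 0.1, -0.5]
grip_width: 0.001
```

Run:
```python
from h import *
s=ctrl.sense();print(s["eef_pos"],s["ee_rot"],s["joints"])
im=ctrl.capture("wrist");np.save("w1.npy",np.r_[s["eef_pos"],s["ee_rot"]])
for n in("catch_tab","card","dock"):
    print(n,[(round(d["p"],2),round(d["position"][0]*640),round(d["position"][1]*480)) for d in ctrl.spot_in("wrist",n)[:3]])
C=cam("wrist",s)
for n,X in[("tab",(618,-24,61)),("barL",(692.6,62.5,113)),("barR",(704,-51.5,113)),("dk2",(590.5,-83.7,30)),("dk3",(574.4,72.6,30))]:print(n,proj(C,X))
cv2.imwrite("pics/w1.png",im[:,:,::-1])
```

```text
[631.01989871 -18.95047882 230.57849842] [-7.21482581e-05  9.98724752e-01  5.04845677e-02 -4.16510151e-04] [-2.15269748e-01  5.54880880e-01  1.14147134e+00 -8.01920610e-05
  1.44608211e+00 -3.16271823e-01]
catch_tab [(0.76, 312, 212)]
card [(0.63, 420, 185)]
dock [(0.95, 342, 173)]
tab [310.0114251  215.69304609]
barL [430.60857993 116.9319028 ]
barR [419.30563353 278.38321123]
dk2 [277.54692508 265.84383722]
dk3 [270.97010092  93.58760498]
```

View pics/w1.png

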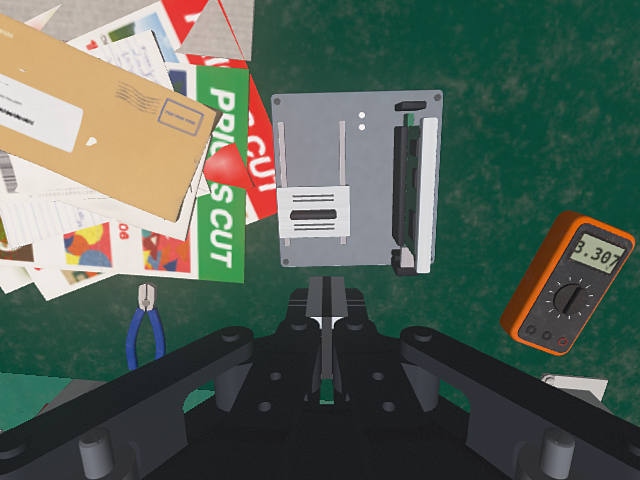

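Run:
```python
from h import *
w=np.load("w1.npy");s=dict(eef_pos=w[:3],ee_rot=w[3:]);C=cam("wrist",s);T=cam("top");S=cam("scene")
ct=lambda u,v:(140+u/2.2,120+v/2.2); cs=lambda u,v:(130+u/2.2,130+v/2.2)
def p(n,x):print(n,np.round(x,1))
p("tab",back(C,(313.5,214.5),61));p("tab",tri((C,(313.5,214.5)),(T,ct(548,194)),(S,cs(441,190))))
for n,uv,z in[("barL",(430,118),113),("barR",(423.5,273),113),("dk00",(277,267),30),("dk01",(272,95),30),("dk11",(443,90),30),("catchA",(278,188),45),("catchB",(350,186),45),("catchC",(280,238),45),("catchD",(350,236),45)]: p(n,back(C,uv,z))
p("barL",tri((C,(430,118)),(T,ct(457,102)),(S,cs(342,163))))
p("barR",tri((C,(423.5,273)),(T,ct(583,88)),(S,cs(384,121))))
```

```text
tab [620.9 -22.7  61. ]
tab [618.8 -24.6  57.7]
barL [692.3  61.8 113. ]
barR [706.4 -47.  113. ]
dk00 [590.1 -84.9  30. ]
dk01 [575.4  71.5  30. ]
dk11 [721.   90.3  30. ]
catchA [587.6  -5.7  45. ]
catchB [650.1   2.4  45. ]
catchC [592.4 -51.   45. ]
catchD [655.4 -42.8  45. ]
barL [688.6  60.8 116.1]
barR [708.3 -52.8 101.3]
```

The wrist view shows the tab at (313,214), the card bar from (430,118) to (423,273) and the dock's left edge at x≈275. The measurements agree with the given sizes. Next I go down behind the tab.

{"method": "play_rows", "body": {
  "motion": [
    [[-5.2, 14, 10], [0, 0, 0]],
    [[-5.2, 14, 25], [0, 0, -0.5]],
    [[0, 0, 30], [0, 0, 0]],
    [[0, 0, 30], [0, 0, 0]],
    [[0, 0, 30], [0, 0, 0]],
    [[0, 0, 25], [0, 0, 0]],
    [[0, 0, 15], [0, 0, 0]],
    [[0, 0, 10], [0, 0, 0]],
    [[0, 0, 5], [0, 0, 0]],
    [[0, 0, 0], [0, 0, 0]],
    [[0, 0, 0], [0, 0, 0]]
  ]
}}

```text
time_s: 4.62
eef_pos: [623.5, -49.4, 52.4]
ee_rot: [0.0, 0.999, 0.054, 0.001]
force: [0.2, 0.5, -0.3]
grip_width: -0.003
```

Run:
```python
from h import *
im=ctrl.capture("wrist"); cv2.imwrite("pics/w2.png",im[60:420,80:560,::-1])
```

```text
(no output)
```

View pics/w2.png

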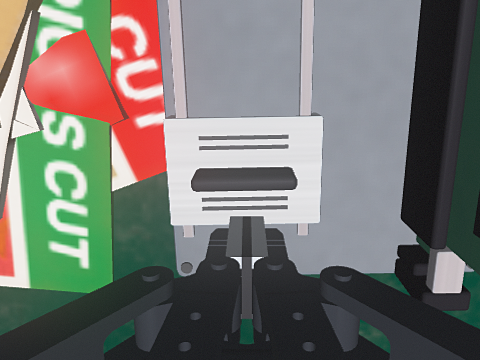

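The closed fingertips sit centred behind the tab, so I push it aside.

{"method": "play_rows", "body": {
  "motion": [
    [[0, -3, 2], [0, 0, 0]],
    [[0, -5, 0], [0, 0, 0]],
    [[0, -5, 0], [0, 0, 0]],
    [[0, -5, 0], [0, 0, 0]],
    [[0, -5, 0], [0, 0, 0]],
    [[0, -5, 0], [0, 0, 0]],
    [[0, -5, 0], [0, 0, 0]],
    [[0, -5, 0], [0, 0, 0]],
    [[0, -5, 0], [0, 0, 0]],
    [[0, -5, 0], [0, 0, 0]],
    [[0, -5, 0], [0, 0, 0]],
    [[0, -4, 0], [0, 0, 0]],
    [[0, -2, 0], [0, 0, 0]],
    [[0, 0, 0], [0, 0, 0]],
    [[0, 0, 0], [0, 0, 0]]
  ]
}}

```text
time_s: 5.92
eef_pos: [616.8, 8.9, 49.3]
ee_rot: [0.001, 0.999, 0.054, -0.0]
force: [-0.7, -5.6, -0.4]
grip_width: -0.005
```

{"method": "play_rows", "body": {
  "motion": [
    [[0, -1, 0], [0, 0, 0]],
    [[0, -1, 0], [0, 0, 0]],
    [[0, 0, 0], [0, 0, 0]],
    [[0, 0, 0], [0, 0, 0]]
  ]
}}

```text
time_s: 6.25
eef_pos: [616.8, 9.2, 49.3]
ee_rot: [0.002, 0.999, 0.054, 0.0]
force: [-0.8, -15.2, -1.2]
grip_width: -0.001
```

{"method": "play_rows", "body": {
  "motion": [
    [[0, 3, 0], [0, 0, 0]],
    [[0, 8, -10], [0, 0, 0]],
    [[0, 8, -25], [0, 0, 0]],
    [[0, 8, -30], [0, 0, 0]],
    [[0, 8, -30], [0, 0, 0]],
    [[0, 20, -5], [0, 0, 0]],
    [[0, 20, 0], [0, 0, 0]],
    [[0, 10, 0], [0, 0, 0]],
    [[0, 0, 0], [0, 0, 0]],
    [[0, 0, 0], [0, 0, 0]]
  ]
}}

```text
time_s: 7.08
eef_pos: [625.4, -72.6, 149.0]
ee_rot: [-0.0, 0.999, 0.053, -0.0]
force: [-0.1, -0.1, 0.2]
grip_width: 0.001
```

Run:
```python
from h import *
s=ctrl.sense();print(s["eef_pos"],s["ee_rot"])
im=ctrl.capture("wrist");np.save("w3.npy",np.r_[s["eef_pos"],s["ee_rot"]]); cv2.imwrite("pics/w3.png",im[:,:,::-1])
for n in("button_top","catch_tab","card"):
    print(n,[(round(d["p"],2),round(d["position"][0]*640),round(d["position"][1]*480)) for d in ctrl.spot_in("wrist",n)[:3]])
```

```text
[625.4467272  -72.58470503 149.02069384] [-4.26387254e-04  9.98573692e-01  5.33879940e-02 -3.47976420e-04]
button_top [(0.58, 326, 163)]
catch_tab [(0.71, 324, 81)]
card [(0.73, 487, 106)]
```

View pics/w3.png

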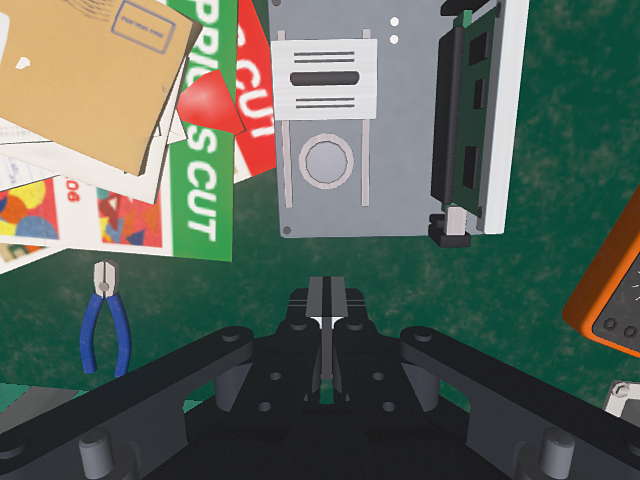

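The catch is against its stop (15 N at the end). The button is clear at (326,162).

Run:
```python
from h import *
w=np.load("w3.npy");s=dict(eef_pos=w[:3],ee_rot=w[3:]);C=cam("wrist",s)
X=back(C,(326.5,161.5),40);print(X, back(C,(324,78),61))
a=2*np.arctan2(w[5],w[4]);tx=np.array([np.cos(a),np.sin(a)]);ty=np.array([np.sin(a),-np.cos(a)])
d=X[:2]-w[:2];print(np.degrees(a),d@tx,d@ty)
```

```text
[621.00855057 -26.28635624  40.        ] [614.37710555  22.05259357  61.        ]
6.120724375020657 0.5236258560498307 -46.50763731054162
```

{"method": "play_rows", "body": {
  "motion": [
    [[0, -23, 0], [0, 0, 0]],
    [[0.5, -23, 15], [0, 0, 0]],
    [[0, 0, 25], [0, 0, 0]],
    [[0, 0, 25], [0, 0, 0]],
    [[0, 0, 20], [0, 0, 0]],
    [[0, 0, 12], [0, 0, 0]],
    [[0, 0, 7], [0, 0, 0]],
    [[0, 0, 0], [0, 0, 0]],
    [[0, 0, 2], [0, 0, 0]],
    [[0, 0, 2], [0, 0, 0]],
    [[0, 0, 2], [0, 0, 0]],
    [[0, 0, 2], [0, 0, 0]],
    [[0, 0, 1], [0, 0, 0]],
    [[0, 0, 0], [0, 0, 0]],
    [[0, 0, 0], [0, 0, 0]]
  ]
}}

```text
time_s: 8.53
eef_pos: [621.7, -27.2, 36.8]
ee_rot: [0.0, 0.999, 0.054, 0.001]
force: [0.6, 0.3, 3.4]
grip_width: -0.0
```

{"method": "play_rows", "body": {
  "motion": [
    [[0, 0, 1.5], [0, 0, 0]],
    [[0, 0, 1], [0, 0, 0]],
    [[0, 0, 1], [0, 0, 0]],
    [[0, 0, 0.5], [0, 0, 0]],
    [[0, 0, 0], [0, 0, 0]],
    [[0, 0, 0], [0, 0, 0]],
    [[0, 0, 0], [0, 0, 0]]
  ]
}}

```text
time_s: 9.12
eef_pos: [621.8, -27.2, 33.9]
ee_rot: [0.0, 0.999, 0.054, 0.001]
force: [-3.0, 0.5, 15.0]
grip_width: -0.0
```

{"method": "play_rows", "body": {
  "motion": [
    [[0, 0, -10], [0, 0, 0]],
    [[0, 0, -25], [0, 0, 0]],
    [[0, 0, -35], [0, 0, 0]],
    [[0, 0, -35], [0, 0, 0]],
    [[0, 8, -35], [0, 0, 0]],
    [[20, 8, -25], [0, 0, 0]],
    [[25, 8, -10], [0, 0, 0]],
    [[20, 6, 0], [0, 0, 0]],
    [[0, 0, 0], [0, 0, 0]],
    [[0, 0, 0], [0, 0, 0]],
    [[0, 0, 0], [0, 0, 0]]
  ],
  "fingers": 50
}}

```text
time_s: 10.03
eef_pos: [688.3, -49.6, 206.4]
ee_rot: [-0.0, 0.999, 0.054, -0.001]
force: [0.6, 0.1, 0.3]
grip_width: 0.586
```

Run:
```python
from h import *
s=ctrl.sense();print(s["eef_pos"],s["ee_rot"],s["grip_width"])
im=ctrl.capture("wrist");np.save("w4.npy",np.r_[s["eef_pos"],s["ee_rot"]]); cv2.imwrite("pics/w4.png",im[:,:,::-1])
for n in("button_top","card"):
    print(n,[(round(d["p"],2),round(d["position"][0]*640),round(d["position"][1]*480)) for d in ctrl.spot_in("wrist",n)[:3]])
im=ctrl.capture("scene");cv2.imwrite("pics/s4.png",cv2.resize(im[170:270,240:370,::-1],None,fx=5,fy=5,interpolation=2))
```

```text
[688.27603793 -49.64872285 206.38233947] [-3.40746447e-04  9.98551365e-01  5.37937676e-02 -1.13413602e-03] 0.586102140235268
button_top [(0.73, 252, 175)]
card [(0.85, 354, 130)]
```

View pics/w4.png

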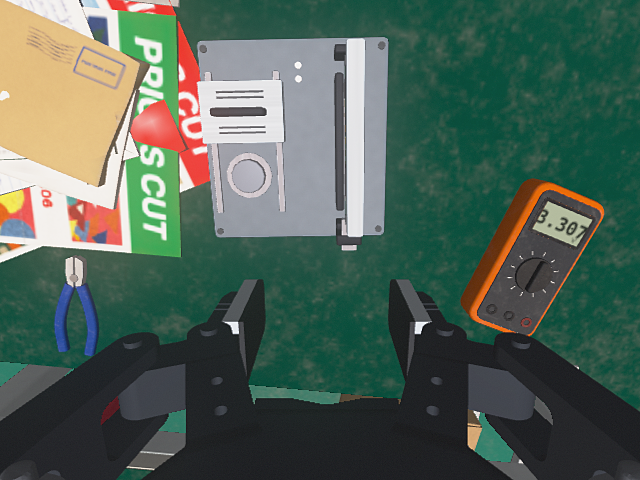

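The card bar spans (356,38) to (356,249) and looks longer, so the card has popped. I compute its height from its apparent length.

Run:
```python
from h import *
w=np.load("w4.npy");s=dict(eef_pos=w[:3],ee_rot=w[3:]);C=cam("wrist",s)
a=2*np.arctan2(w[5],w[4]);tx=np.array([np.cos(a),np.sin(a)]);ty=np.array([np.sin(a),-np.cos(a)])
for z in(113,129,135):
    A=back(C,(356,38.5),z);B=back(C,(356,249),z);m=(A+B)/2;d=m[:2]-w[:2]
    print(z,A,B,np.linalg.norm(A-B),np.degrees(np.arctan2(B[0]-A[0],A[1]-B[1])),m,d@tx,d@ty,np.degrees(a))
```

```text
113 [692.84602314  68.50170576 113.        ] [708.90103446 -56.56141129 113.        ] 126.08943902675189 7.315350051642603 [700.8735288    5.97014723 113.        ] 18.499819337179183 -53.943601752997374 6.167292912607849
129 [692.0869348   64.97249706 129.        ] [707.05806007 -51.6475136  129.        ] 117.57704485760372 7.315350051642619 [699.57249743   6.66249173 129.        ] 17.280697583002098 -54.77171145625828 6.167292912607849
135 [691.80227667  63.6490438  135.        ] [706.36694467 -49.80480196 135.        ] 114.3848970441732 7.315350051642595 [699.08461067   6.92212092 135.        ] 16.823526925185774 -55.082252594981085 6.167292912607849
```

View pics/s4.png

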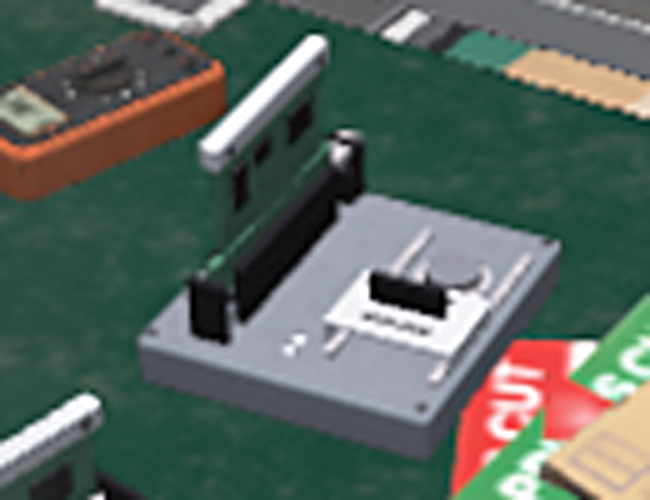

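The card is up. I go to the bar and grip it.

{"method": "play_rows", "body": {
  "motion": [
    [[6, -20, 0], [0, 0, -0.8]],
    [[6, -20, 0], [0, 0, 0]],
    [[5.2, -16, 12], [0, 0, 0]],
    [[0, 0, 20], [0, 0, 0]],
    [[0, 0, 25], [0, 0, 0]],
    [[0, 0, 20], [0, 0, 0]],
    [[0, 0, 15], [0, 0, 0]],
    [[0, 0, 10], [0, 0, 0]],
    [[0, 0, 0], [0, 0, 0]],
    [[0, 0, 0], [0, 0, 0]]
  ]
}}

```text
time_s: 11.07
eef_pos: [699.6, 7.8, 105.3]
ee_rot: [0.0, 0.998, 0.061, -0.0]
force: [0.1, 0.1, 0.5]
grip_width: 0.585
```

{"method": "play_rows", "body": {
  "motion": [
    [[0, 0, 0], [0, 0, 0]],
    [[0, 0, 0], [0, 0, 0]],
    [[0, 0, 0], [0, 0, 0]],
    [[0, 0, 0], [0, 0, 0]],
    [[0, 0, 0], [0, 0, 0]],
    [[0, 0, 0], [0, 0, 0]],
    [[0, 0, 0], [0, 0, 0]],
    [[0, 0, 0], [0, 0, 0]]
  ],
  "fingers": 0,
  "squeeze": 40
}}

```text
time_s: 11.73
eef_pos: [699.8, 7.6, 105.6]
ee_rot: [0.0, 0.998, 0.061, 0.0]
force: [-0.8, -1.2, 3.0]
grip_width: 0.105
```

{"method": "play_rows", "body": {
  "motion": [
    [[0, 0, -4], [0, 0, 0]],
    [[0, 0, -8], [0, 0, 0]],
    [[0, 0, -10], [0, 0, 0]],
    [[0, 0, -12], [0, 0, 0]],
    [[0, 0, -15], [0, 0, 0]],
    [[0, 0, -15], [0, 0, 0]],
    [[0, 0, -15], [0, 0, 0]],
    [[0, 0, -12], [0, 0, 0]],
    [[0, 0, -10], [0, 0, 0]],
    [[0, 0, -5], [0, 0, 0]],
    [[0, 0, 0], [0, 0, 0]],
    [[0, 0, 0], [0, 0, 0]]
  ]
}}

```text
time_s: 12.73
eef_pos: [699.5, 7.8, 211.1]
ee_rot: [-0.0, 0.998, 0.061, -0.0]
force: [0.2, 0.8, -1.3]
grip_width: 0.105
```

Run:
```python
from h import *
s=ctrl.sense();print(s["eef_pos"],s["ee_rot"],s["grip_width"],s["joints"])
np.save("w5.npy",np.r_[s["eef_pos"],s["ee_rot"]])
im=ctrl.capture("wrist");b=ctrl.capture("scene")
a=cv2.resize(im[:,120:520],(500,600)); b=cv2.resize(b[120:330,190:360],None,fx=2.85,fy=2.857)[:,:300] if 0 else cv2.resize(b[90:350,220:350],(300,600))
cv2.imwrite("pics/w5.png",np.hstack([a,b])[:,:,::-1])
```

```text
[699.54740237   7.7601705  211.08405976] [-8.21163806e-05  9.98156813e-01  6.06872388e-02 -1.70676840e-04] 0.1045770955371927 [-1.55955022e-01  7.37232530e-01  8.86170545e-01  8.71243431e-05
  1.51855826e+00 -2.77408694e-01]
```

View pics/w5.png

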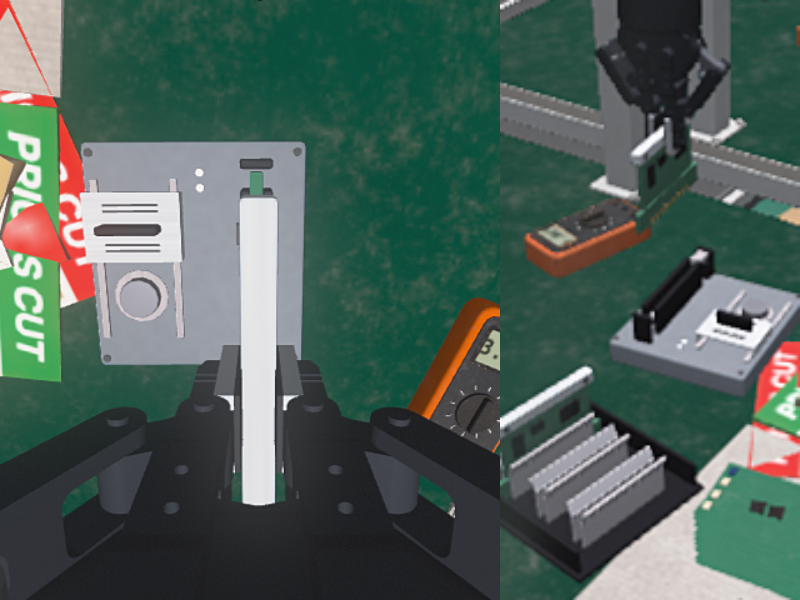

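The card hangs upright in the gripper and the dock is empty. Next I turn to the rack's yaw and take a closer look at the rack.

{"method": "play_rows", "body": {
  "motion": [
    [[0, 0, 0], [0, 0, 5]],
    [[0, 0, 0], [0, 0, 5]],
    [[0, 0, 0], [0, 0, 5]],
    [[-8, -9, 0], [0, 0, 0]],
    [[-15, -17, 0], [0, 0, 0]],
    [[-18, -20, 0], [0, 0, 0]],
    [[-18, -20, 0], [0, 0, 0]],
    [[-18, -20, 0], [0, 0, 0]],
    [[-18, -20, 0], [0, 0, 0]],
    [[-15, -17, 0], [0, 0, 0]],
    [[-8, -9, 0], [0, 0, 0]],
    [[-2, -4, 0], [0, 0, 0]],
    [[0, 0, 0], [0, 0, 0]],
    [[0, 0, 0], [0, 0, 0]],
    [[0, 0, 0], [0, 0, 0]]
  ]
}}

```text
time_s: 14.08
eef_pos: [600.5, 158.0, 211.0]
ee_rot: [0.0, 0.997, -0.071, -0.0]
force: [0.8, 0.3, -0.7]
grip_width: 0.104
```

Run:
```python
from h import *
s=ctrl.sense();print(s["eef_pos"],s["ee_rot"],s["grip_width"])
np.save("w6.npy",np.r_[s["eef_pos"],s["ee_rot"]])
im=ctrl.capture("wrist")
for n in("slot0","rack","card"):
    print(n,[(round(d["p"],2),round(d["position"][0]*640),round(d["position"][1]*480)) for d in ctrl.spot_in("wrist",n)[:3]])
cv2.imwrite("pics/w6full.png",im[:,:,::-1])
cv2.imwrite("pics/w6.png",cv2.resize(im[0:300,150:550,::-1],None,fx=2,fy=2,interpolation=2))
# bar far end in tool coordinates (from lift view)
k=ctrl.get_calibration("wrist");M=k["tool_from_camera"]
for v in (155,158,161):
    d=M[:3,:3]@np.linalg.inv(k["K"])@[326.4,v,1];o=M[:3,3]
    print(v,o+d*(-24-o[2])/d[2])
```

```text
[600.47954482 158.03138865 210.9916215 ] [ 1.21533078e-04  9.97492134e-01 -7.07772665e-02 -7.35358165e-05] 0.10392495540133019
slot0 [(0.96, 318, 82), (0.34, 426, 300)]
rack [(0.81, 322, 80)]
card [(0.74, 324, 263)]
155 [  0.29387086 -58.96293816 -24.        ]
158 [  0.29346112 -58.04529787 -24.        ]
161 [  0.29304971 -57.12389573 -24.        ]
```

View pics/w6.png

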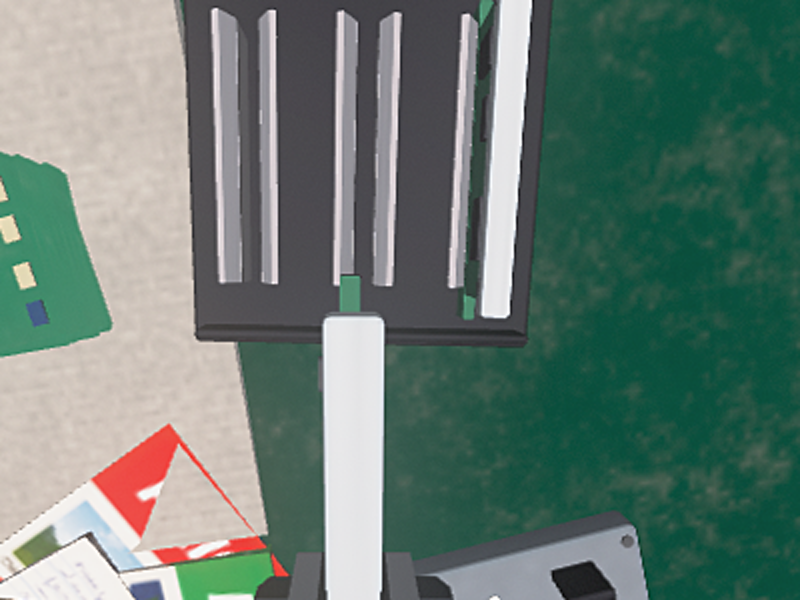

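The rack shows clearly. The slot0 mouth runs from crop (244,12) to (249,283) and slot1 from (369,12) to (363.5,284). The card's bar is just ahead of the fingers.

Run:
```python
from h import *
w=np.load("w6.npy");s=dict(eef_pos=w[:3],ee_rot=w[3:]);C=cam("wrist",s)
a=2*np.arctan2(w[5],w[4]);tx=np.array([np.cos(a),np.sin(a)]);ty=np.array([np.sin(a),-np.cos(a)])
f=lambda u,v,z:back(C,(150+u/2,v/2),z)
P={}
for n,A,B,z in[("s0",(244,10),(249,283),50),("s1",(369,11),(363.5,285),50),("spbar",(516,-30),(495,317),91),("card",(353,317),(353.5,560),235)]:
    A=f(*A,z);B=f(*B,z);m=(A+B)/2;d=m[:2]-w[:2]
    print(n,A.round(1),B.round(1),"len",np.linalg.norm(A-B).round(1),"yaw",np.degrees(np.arctan2(B[0]-A[0],A[1]-B[1])).round(2),"mid",m.round(1),"tool dx,dy",(d@tx).round(1),(d@ty).round(1))
print("yaw",np.degrees(a))
# rack front edge corners at z~?
im=cv2.imread("pics/w6full.png")
```

```text
s0 [584.  315.2  50. ] [568.9 221.   50. ] len 95.4 yaw -9.13 mid [576.4 268.1  50. ] tool dx,dy -39.4 -105.6
s1 [628.4 308.6  50. ] [613.2 213.9  50. ] len 95.9 yaw -9.11 mid [620.8 261.2  50. ] tool dx,dy 5.6 -105.1
spbar [672.2 301.9  91. ] [656.1 198.2  91. ] len 104.9 yaw -8.84 mid [664.1 250.1  91. ] tool dx,dy 50.0 -100.1
card [609.  215.3 235. ] [603.3 175.1 235. ] len 40.6 yaw -8.02 mid [606.1 195.2 235. ] tool dx,dy 0.4 -37.6
yaw -8.117264166516879
```

{"method": "play_rows", "body": {
  "motion": [
    [[-4, -10, 0], [0, 0, 1]],
    [[-8, -20, 0], [0, 0, 0]],
    [[-9, -24, 0], [0, 0, 0]],
    [[-9, -24, 0], [0, 0, 0]],
    [[-7, -17, 0], [0, 0, 0]],
    [[-2.5, -8, 0], [0, 0, 0]],
    [[0, 0, 10], [0, 0, 0]],
    [[0, 0, 20], [0, 0, 0]],
    [[0, 0, 25], [0, 0, 0]],
    [[0, 0, 20], [0, 0, 0]],
    [[0, 0, 12], [0, 0, 0]],
    [[0, 0, 7], [0, 0, 0]],
    [[0, 0, 0], [0, 0, 0]],
    [[0, 0, 0], [0, 0, 0]]
  ]
}}

```text
time_s: 15.45
eef_pos: [577.4, 266.7, 118.0]
ee_rot: [-0.0, 0.997, -0.079, 0.001]
force: [-0.2, 0.4, -1.7]
grip_width: 0.105
```

Run:
```python
from h import *
s=ctrl.sense();print(s["eef_pos"],s["ee_rot"],s["force"])
b=ctrl.capture("scene");w=ctrl.capture("wrist")
cv2.imwrite("pics/s7.png",np.hstack([cv2.resize(b[200:360,190:330],(440,503)),cv2.resize(w[0:503,220:540],(336,503))])[:,:,::-1])
```

```text
[577.40697829 266.6986699  118.00392268] [-1.37254410e-04  9.96871201e-01 -7.90409970e-02  5.57668177e-04] [-0.24923998  0.38205046 -1.72002288]
```

View pics/s7.png

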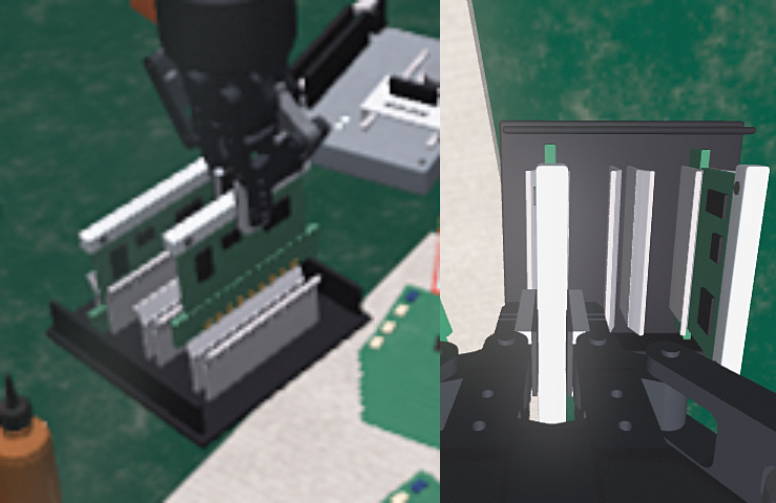

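The card hangs just over the slot0 mouth. I correct 1.2 mm sideways and lower it.

{"method": "play_rows", "body": {
  "motion": [
    [[-1.2, 0, 4], [0, 0, 0]],
    [[0, 0, 5], [0, 0, 0]],
    [[0, 0, 5], [0, 0, 0]],
    [[0, 0, 4], [0, 0, 0]],
    [[0, 0, 4], [0, 0, 0]],
    [[0, 0, 4], [0, 0, 0]],
    [[0, 0, 0], [0, 0, 0]],
    [[0, 0, 0], [0, 0, 0]]
  ]
}}

```text
time_s: 16.22
eef_pos: [575.6, 267.2, 91.1]
ee_rot: [0.0, 0.997, -0.079, -0.0]
force: [1.0, 0.6, -1.4]
grip_width: 0.107
```

No contact force on the way in (the −1.4 N is the card's weight), so I continue.

{"method": "play_rows", "body": {
  "motion": [
    [[0, 0, 4], [0, 0, 0]],
    [[0, 0, 4], [0, 0, 0]],
    [[0, 0, 4], [0, 0, 0]],
    [[0, 0, 4], [0, 0, 0]],
    [[0, 0, 3], [0, 0, 0]],
    [[0, 0, 2], [0, 0, 0]],
    [[0, 0, 1.5], [0, 0, 0]],
    [[0, 0, 0], [0, 0, 0]],
    [[0, 0, 0], [0, 0, 0]]
  ]
}}

```text
time_s: 16.97
eef_pos: [575.7, 267.3, 68.9]
ee_rot: [-0.0, 0.997, -0.079, 0.0]
force: [-0.9, -0.1, -1.3]
grip_width: 0.103
```

{"method": "play_rows", "body": {
  "motion": [
    [[0, 0, 1], [0, 0, 0]],
    [[0, 0, 0.7], [0, 0, 0]],
    [[0, 0, 0.7], [0, 0, 0]],
    [[0, 0, 0], [0, 0, 0]],
    [[0, 0, 0], [0, 0, 0]]
  ]
}}

```text
time_s: 17.38
eef_pos: [576.5, 267.2, 68.2]
ee_rot: [-0.0, 0.997, -0.079, 0.001]
force: [-1.8, -2.4, 9.4]
grip_width: 0.106
```

The card is on the slot floor (9 N), so I release it and back off.

{"method": "play_rows", "body": {
  "motion": [
    [[0, 0, -0.7], [0, 0, 0]],
    [[0, 0, 0], [0, 0, 0]],
    [[0, 0, 0], [0, 0, 0]],
    [[0, 0, 0], [0, 0, 0]],
    [[0, 0, 0], [0, 0, 0]],
    [[0, 0, 0], [0, 0, 0]],
    [[0, 0, 0], [0, 0, 0]],
    [[0, 0, -10], [0, 0, 0]],
    [[0, 0, -20], [0, 0, 0]],
    [[0, 0, -30], [0, 0, 0]],
    [[0, 0, -30], [0, 0, 0]],
    [[0, 20, -30], [0, 0, 0]],
    [[0, 30, -10], [0, 0, 0]],
    [[0, 30, 0], [0, 0, 0]],
    [[0, 20, 0], [0, 0, 0]],
    [[0, 0, 0], [0, 0, 0]],
    [[0, 0, 0], [0, 0, 0]]
  ],
  "fingers": 40
}}

```text
time_s: 18.8
eef_pos: [560.1, 168.0, 198.0]
ee_rot: [-0.0, 0.997, -0.08, 0.0]
force: [0.2, 1.4, -0.1]
grip_width: 0.466
```

Run:
```python
from h import *
s=ctrl.sense();print(s["eef_pos"],s["ee_rot"],s["force"],s["grip_width"])
np.save("w8.npy",np.r_[s["eef_pos"],s["ee_rot"]])
b=ctrl.capture("scene");w=ctrl.capture("wrist")
print([(d["p"],d["position"]) for d in ctrl.spot_in("wrist","card")])
cv2.imwrite("pics/s8.png",np.hstack([cv2.resize(b[200:360,190:330],(400,457)),cv2.resize(w[0:457,180:580],(400,457))])[:,:,::-1])
```

```text
[560.08913982 167.96354419 198.01118972] [-1.95980550e-04  9.96827017e-01 -7.95967570e-02  4.64671249e-04] [ 0.20290343  1.35937591 -0.11908487] 0.46642871377024686
[(0.82, [0.5089, 0.1479])]
```

I've reached the picture limit, so I check by numbers instead, comparing the placed bar with the spare's bar in the wrist and scene images.

Run:
```python
from h import *
C=cam("wrist");T=cam("top");S=cam("scene");ims={n:ctrl.capture(n) for n in("wrist","top","scene")}
u0=np.array([.158,.987,0]);ux=np.array([.987,-.158,0])
c0=np.array([576.4,268.1,0])
# predicted bar-top corners for card seated (z=91) in slot0, and white pixel overlap (IoU-like) over height and shift
for n,cam_ in(("wrist",C),("top",T),("scene",S)):
    im=ims[n].astype(int);wh=((im.min(2)>165)&(im.max(2)-im.min(2)<25))
    res=[]
    for dz in(-8,-4,0,4,8,16):
      for dx in range(-8,9,2):
        for dy in range(-12,13,3):
          m=np.zeros(wh.shape,np.uint8)
          P=[proj(cam_,c0+ux*(dx+a)+u0*(dy+b)+[0,0,91+dz]) for a,b in((-4,-54),(4,-54),(4,54),(-4,54))]
          cv2.fillConvexPoly(m,np.round(np.array(P)).astype(np.int32),1)
          k=cv2.dilate(m,np.ones((5,5)))-m
          res.append(((wh[m>0].mean()-wh[k>0].mean()).round(3),dz,dx,dy))
    res.sort(reverse=True);print(n,res[:5])
```

```text
wrist [(np.float64(0.6), 16, -2, 3), (np.float64(0.594), 4, -2, 0), (np.float64(0.592), 8, -2, 0), (np.float64(0.59), 16, -2, 0), (np.float64(0.588), 4, -2, -3)]
top [(np.float64(0.476), 0, -2, 3), (np.float64(0.466), 16, -4, 0), (np.float64(0.466), 16, -4, -3), (np.float64(0.458), -4, 0, 3), (np.float64(0.455), -8, 0, 3)]
scene [(np.float64(0.768), 4, -6, 3), (np.float64(0.726), -4, 0, 0), (np.float64(0.726), -8, 4, -3), (np.float64(0.721), 4, -6, 6), (np.float64(0.721), 0, -2, 3)]
```

```bash
python3 -c "
from rig import ctrl
print(ctrl.finish_job())"
```

```text
the job is handed in; nothing more can be done
None
```

I handed the job in at about 19 s of the 58 s allowed, with the card standing in slot0 and the gripper clear of it. No verdict is reported.

**What I did**
- **Catch:** I pushed it to its end stop, where the force rose to 15 N, and the wrist picture showed the button uncovered.
- **Button:** I pressed it down to 34 mm above the bench, where it bottomed out at 15 N. The pictures showed the card popped up.
- **Card:** I gripped it by the top bar and kept it upright on the way. I lowered it into slot0 until it met the floor with about 9 N of contact, then let go and backed off about 130 mm up and 100 mm sideways.

**Last checks**
- **Seating height:** By the gripper height at floor contact, the foot is about 11 mm above the bench, against a 10 mm slot floor.
- **Position in the slot:** Matching the card's bar in all three cameras fits a card seated in slot0, most likely about 2 mm across the slot and 0–3 mm along it. This match was loose, and its best single fits did not agree. The wrist camera favoured a bar 16 mm higher, only marginally better than 4 mm higher. The scene camera's best fit was 6 mm off across the slot.
- **Not seen:** I had used up the picture limit, so I did not view the released card, the other card or the bystanders at the end. I noticed no unexpected contact force on the way.

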